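# Unload the hot specimen trays from the guarded warming plate

## Task

First switch the warming plate off by pushing its lever right over. Then use the flat steel lifter to fetch every hot specimen tray out from under the wire guard, and set them all down wholly on the cork mat, keeping them upright and never touching a tray with the fingers or arm. Finally lay the lifter back along the middle of the black rubber mat, and leave the other things on the bench alone.

Things in the scene. Friction and masses are not known exactly. Their poses are not given: they have to be found in the camera images.
- hotplate: fixed white warming plate, 200 mm deep (x), 460 wide (y), front to its -x (roughly world +y). Origin: centre of its underside on the bench. Trays stand on its top, 20 mm up, tunnels roughly along its x, centres at x = -5 to 18. Low walls (60 mm up) at the back (inner face x = 75) and ends (y = +-224). Behind it a grey control box, x = 102 to 182, 120 wide, 50 high
- sill (a point): middle of the top of the 8 mm thick sill along the plate's front edge (x = -96 in the plate's frame, 26 mm above the bench, 6 above the plate's top)
- guard_front (a point): middle of the front bar of the fixed wire guard over the plate: 8 mm bar, at plate x = -95, 100 mm above the bench, so that the gap above the sill is 70 mm high. More bars lie as high at x = -45, 5, 55, 95 and along both ends; nothing of the guard is above 104 mm
- lever (a joint): black-knobbed toggle lever on the control box, in rad: 0 = on, leaning to the front of the plate (its -x); 1.0 = fully off, leaning to the back (+x). It starts at 0 to 0.15, turns with slight friction (under 2 N at the tip) and stays where it is left
- lever_tip (a point): centre of the lever's knob (26 mm ball), 80 mm from the lever's hinge, which lies 72 mm above the bench on the control box (plate frame x = 145, y = 0). The knob's centre starts about 142 mm up and swings along the plate's +x through about 77 mm, highest (152 mm) half-way
- tray1: one of 2 or 3 alike square brick-pink trays, 100 x 100 mm, 40 high, about 0.12 kg, hot. Origin: centre of its underside, z up. Runners 10 wide, 22 high along its x at its edges y = +-45 carry the floor (underside 22 up): an 80 wide, 22 high tunnel, open at both ends x = +-50, into which the lifter's blade goes. 14 mm rim on top
- tray2: one of 2 or 3 alike square brick-pink trays, 100 x 100 mm, 40 high, about 0.12 kg, hot. Origin: centre of its underside, z up. Runners 10 wide, 22 high along its x at its edges y = +-45 carry the floor (underside 22 up): an 80 wide, 22 high tunnel, open at both ends x = +-50, into which the lifter's blade goes. 14 mm rim on top
- tray3: one of 2 or 3 alike square brick-pink trays, 100 x 100 mm, 40 high, about 0.12 kg, hot. Origin: centre of its underside, z up. Runners 10 wide, 22 high along its x at its edges y = +-45 carry the floor (underside 22 up): an 80 wide, 22 high tunnel, open at both ends x = +-50, into which the lifter's blade goes. 14 mm rim on top
- lifter: flat steel lifter (wide spatula), 0.25 kg. Origin: middle of the blade's heel (rear edge), underside; x forward along the blade, z up. Blade x = 0 to 150 mm, 60 wide, 4 thick. From the heel a 20 wide neck slopes up and back to a straight black handle: x = -145 to -30, 22 wide (y), z = 41 to 69. Lies stably on its blade, handle clear of the bench; centre of mass 32 ahead of the heel
- lifter_grip (a point): good grip point on the lifter's handle: x = -70, z = 55 mm in its frame; fingers close across y (22 mm)
- cork_mat: fixed cork mat, 440 (its x) x 190 (its y) x 3 mm, origin at the centre of its underside. The trays go on it
- tool_mat: fixed black rubber mat, 320 (its x) x 120 (its y) x 2 mm, origin at the centre of its underside. The lifter lies along it at the start, handle towards the mat's -x end, heel near the centre
- bottle: amber bottle, 64 mm diameter, 150 mm high; a bystander
- slide_box: blue closed box 80 x 120 x 35 mm; a bystander
- jar: glass jar, 66 mm diameter, 80 mm high; a bystander
Things that resemble listed ones, but are neither listed nor needed, are in the scene too. What is shaped like the tray2 but turquoise is not meant.

How it is judged:
On the way, in this order (a step that is already met when the one before it is completed fails the run):
1. the warming plate is switched off (value of joint lever above 0.85 rad), for 0.2 s.
2. every tray stands on the cork mat (x of tray1 in the frame of cork_mat between -0.18 and 0.18 m and y of tray1 in the frame of cork_mat between -0.055 and 0.055 m and height (world z) of each of tray1, tray2, tray3 below 0.009 m and angle between each of tray1, tray2, tray3's own z axis and vertical below 0.1 rad and linear speed of each of tray1, tray2, tray3 below 0.02 m/s and x of tray2 in the frame of cork_mat between -0.18 and 0.18 m and y of tray2 in the frame of cork_mat between -0.055 and 0.055 m and x of tray3 in the frame of cork_mat between -0.18 and 0.18 m and y of tray3 in the frame of cork_mat between -0.055 and 0.055 m), for 0.2 s.
At the end, for the whole second after the job is handed in: lever above 0.85 rad; every tray present level and at rest on the cork mat (centre within 180 mm along, 55 mm across of the mat centre, underside below 9 mm); lifter flat at rest on the rubber mat, heel within 70 mm along, 45 mm across of its centre, within 0.35 rad of its length (all of step 2 and x of lifter in the frame of tool_mat between -0.07 and 0.07 m and y of lifter in the frame of tool_mat between -0.045 and 0.045 m and angle between the x axis of lifter and the x axis of tool_mat, either way round below 0.35 rad and height (world z) of lifter below 0.01 m and angle between lifter's own z axis and vertical below 0.1 rad and linear speed of lifter below 0.02 m/s and value of joint lever above 0.85 rad); the robot touches nothing.
It fails at once if a tray is moved out before the plate is switched off (value of joint lever below 0.7 rad and x of any of tray1, tray2, tray3 in the frame of hotplate below -0.11 m).
It fails at once if fingers or arm touch a hot tray (contact force between any of the fingers, the arm and tray1 above 1 N or contact force between any of the fingers, the arm and tray2 above 1 N or contact force between any of the fingers, the arm and tray3 above 1 N).
It fails at once if a tray is tipped over (angle between any of tray1, tray2, tray3's own z axis and vertical above 0.9 rad).
It fails at once if a bystander is disturbed (distance of any of bottle, slide_box, jar from where it was at the start of the episode above 0.04 m).
Of tray1, tray2, tray3 only 2 to 3 are there at a start; the rules pass over those that are not, and their reading is None.
At some moment in a run one of tray1, tray2, tray3 may be knocked a few centimetres aside while the robot is not near it.
It also fails if it takes over 210 s, if anything falls off the work surface, if the arm or the gripper's body presses on something with over 40 N, if the wrist force passes 120 N, or if a joint passes its speed limit or range.

## Robot

A 6-joint arm with a two-finger parallel gripper is mounted at the origin on the work surface. World frame = base frame: x ahead of the robot, y to its left, z up, the work surface at z = 0. Lengths are in m, angles in rad, forces in N, time in s.
With the tool pointing down it reaches from about 0.3 to 0.825 m from the base axis. Payload 5.4 kg.
Tool frame: the origin (TCP) lies at the very end of the fingers, on their centre line; the grasp point (between the pads) lies 19 mm behind it; z points along the fingers, y is the line along which they close (so a half turn about z gives the same grasp; the last joint's range is limited). The gripper opens to 92 mm and grips with 3 to 60 N. Pads are 20 mm wide; open, the fingers measure 128 mm over their backs; the gripper's body (75 mm by 189 mm) begins 69 mm behind the grasp point.
Start: joints at [-1.42, 0.158, 1.597, -0, 1.386, -0.21], TCP at [0.203, -0.538, 0.193] pointing down, gripper open.
Joint ranges: [-2.91, 2.91], [-0.94, 2.29], [0.18, 2.7], [-1.29, 4.43], [0.17, 2.64], [-3, 3]. Speed limits (rad/s): [2.57, 2.57, 3.14, 3.14, 3.14, 3.14].

## Interface

Orientations are given as a rotation vector (axis times angle).
In Python, from workcell import bot gives the robot as it stands. Calls block until the motion is done:
- bot.goto(position, orientation): joint-space move of the TCP to a pose.
- bot.line_to(position, rot=None, max_speed=0.15): straight line of the TCP; rot=None keeps the orientation; max_speed is the mean speed in m/s.
- bot.set_joints(angles): joint-space move.
- bot.set_gripper(opening, newtons=None): opening from 0.0 (shut) to 1.0 (fully open); newtons is the grip in N (None keeps the last); returns when the fingers have stopped.
- bot.hold(seconds).
- bot.inverse_kinematics(position, orientation): joint angles nearest the present ones, or None.
- bot.read_camera(name): name is "scene" or "top" or "wrist"; returns a dict with "pixels" (420x560x3 uint8, blue, green, red), "fx", "fy", "cx", "cy" (pixels), "R" (3x3) and "t" (3): a world point X has camera coordinates R X + t. Camera axes: x right, y down, z forward; pixel columns grow to the right and rows downward; lengths in m; the calibration is good to about 2 mm. A picture is of the moment at which its call begins. There is no depth.
A pose or a line that the arm cannot do raises bot.MotionError and nothing moves.
- bot.job_done(): hands the job in; it is judged then, once.
Readings, each from a call of its own:
- bot.current_clock(): time.
- bot.current_joints(): joint angles.
- bot.current_joint_vel(): joint speeds.
- bot.current_effort(): joint torques, N m.
- bot.current_ee_pos(): TCP position.
- bot.current_tool_rot(): TCP orientation.
- bot.current_contact_force(): force on the tool from outside, world axes, zero at the start.
- bot.current_ft_torque(): the same for the moment, N m.
- bot.current_opening(): opening from 0.0 (shut) to 1.0 (fully open).
- bot.current_grip_force(): force on a finger pad.
Only numpy, scipy, OpenCV 4.12 (cv2) and the standard library are available. Lean on these libraries where they do the work, as an engineer would, in place of code of your own. Each camera call takes 0.05 s, during which the arm holds its last target. There are 200 camera calls.

## Working session

There is one attempt and no reset: what is moved stays moved. The work goes in short steps, each a Python script; the robot and the scene stay as the last script left them, time stands still between calls to the robot, and variables do not carry over. Pictures are saved under pics/ and viewed, at most 14 in all, crops included, and the job is handed in when it is done.

```bash
ls; mkdir -p pics; python3 - <<'E'
from workcell import bot
import cv2,numpy as np
for n in("scene","top"):
    c=bot.read_camera(n); cv2.imwrite(f"pics/{n}0.png",c["pixels"]); print(n,c["fx"],c["cx"],c["cy"],np.round(c["R"],3).tolist(),np.round(c["t"],3), np.round(-np.array(c["R"]).T@c["t"],3))
print(bot.current_tool_rot(),bot.current_clock())
E
```

```text
pics
scene 430.56651473627863 283.21541869889893 198.90548292824334 [[-0.772, 0.636, 0.009], [0.4, 0.497, -0.77], [-0.494, -0.591, -0.638]] [ 0.455 -0.073  1.936] [1.337 0.891 1.175]
top 413.53106460924425 280.7742382498801 207.99918222858625 [[-0.016, -1.0, 0.007], [-0.989, 0.015, -0.146], [0.146, -0.009, -0.989]] [-0.072  0.513  1.547] [ 0.28  -0.066  1.605]
[-3.08895559e+00 -5.63373343e-01 -1.04968057e-04] 0.1
```

View pics/top0.png

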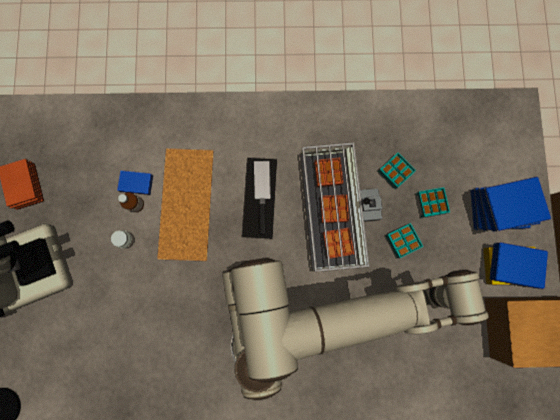

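View pics/scene0.png

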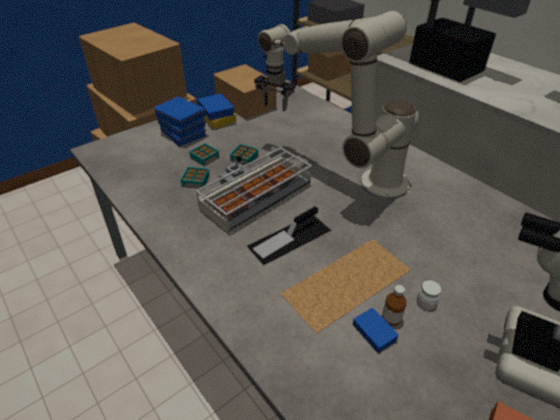

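Top view: candidate trays are pink at (330,172), (335,209) and (340,243) under the guard. The turquoise lookalikes at (397,170), (433,202) and (404,240) are not meant. Also seen: lever (370,203), lifter (261,195), cork mat (186,205), bottle (128,201), jar (121,240), blue box (135,183). I'll check the choice in one crop.

```bash
cat > h.py <<'E'
from workcell import bot
import cv2,numpy as np
from scipy.spatial.transform import Rotation as Ro
def ray(c,uv,z):
    R=np.array(c["R"]);o=-R.T@np.array(c["t"])
    d=R.T@np.array([(uv[0]-c["cx"])/c["fx"],(uv[1]-c["cy"])/c["fy"],1.]); return o+d*(z-o[2])/d[2]
def pix(c,X):
    p=np.array(c["R"])@np.array(X)+np.array(c["t"]); return c["fx"]*p[0]/p[2]+c["cx"],c["fy"]*p[1]/p[2]+c["cy"]
def tri(c1,p1,c2,p2):
    A=[];b=[]
    for c,p in((c1,p1),(c2,p2)):
        R=np.array(c["R"]);o=-R.T@np.array(c["t"]);d=R.T@np.array([(p[0]-c["cx"])/c["fx"],(p[1]-c["cy"])/c["fy"],1.]);d/=np.linalg.norm(d)
        P=np.eye(3)-np.outer(d,d);A.append(P);b.append(P@o)
    return np.linalg.solve(sum(A),sum(b))
def blobs(c,lo,hi,minA=60,z=0,show=None):
    hsv=cv2.cvtColor(c["pixels"],cv2.COLOR_BGR2HSV);m=cv2.inRange(hsv,np.array(lo),np.array(hi))
    m=cv2.morphologyEx(m,cv2.MORPH_CLOSE,np.ones((3,3)))
    return [(cv2.minAreaRect(k),k) for k in cv2.findContours(m,cv2.RETR_EXTERNAL,cv2.CHAIN_APPROX_NONE)[0] if cv2.contourArea(k)>minA]
def wrect(c,k,z):
    "world-plane min-area rect of a contour"
    P=np.array([ray(c,p[0],z)[:2] for p in k],np.float32); return cv2.minAreaRect(P)
E
python3 - <<'E'
from h import *
c=bot.read_camera("top");np.save("top.npy",c,allow_pickle=True)
s=bot.read_camera("scene");np.save("scene.npy",s,allow_pickle=True)
cv2.imwrite("pics/cr1.png",cv2.resize(c["pixels"][135:275,230:420],None,fx=4,fy=4,interpolation=cv2.INTER_CUBIC))
for nm,lo,hi,z in(("cork",(8,80,90),(22,255,255),.003),("pink",(0,110,70),(12,255,255),.04),("black",(0,0,0),(180,255,32),.002)):
    for r,k in blobs(c,lo,hi,40):
        if 150<r[0][0]<390 and 120<r[0][1]<275: print(nm,np.round(r[0]),np.round(np.array(wrect(c,k,z)[0]),3),np.round(wrect(c,k,z)[1],3),round(wrect(c,k,z)[2],1))
E
```

```text
cork [339. 243.] [ 0.378 -0.303] [0.107 0.105] 8.5
cork [335. 208.] [ 0.514 -0.292] [0.106 0.105] 1.2
cork [329. 171.] [ 0.662 -0.274] [0.106 0.102] 4.8
cork [185. 204.] [0.542 0.292] [0.195 0.444] 87.2
pink [338. 243.] [ 0.376 -0.296] [0.105 0.104] 9.7
pink [335. 208.] [ 0.508 -0.286] [0.105 0.105] 2.3
pink [329. 171.] [ 0.653 -0.269] [0.106 0.102] 5.3
black [259. 198.] [0.561 0.003] [0.115 0.314] 86.0
```

View pics/cr1.png

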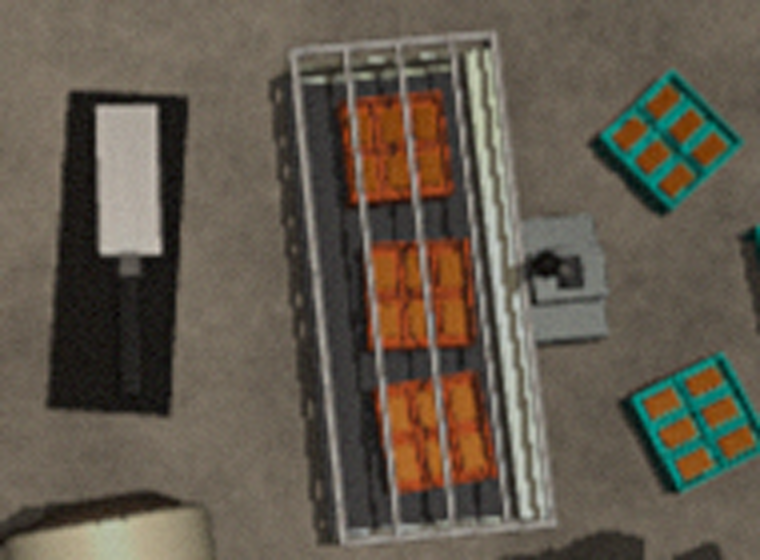

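```bash
python3 - <<'E'
from h import *
c=np.load("top.npy",allow_pickle=True).item();s=np.load("scene.npy",allow_pickle=True).item()
q=[(293,50),(495,36),(552,524),(342,541)]
Q=np.array([ray(c,(230+u/4-.4,135+v/4-.4),.1) for u,v in q]);print(Q.round(3))
print("sides",[round(np.linalg.norm(Q[i]-Q[i-1]),3) for i in range(4)])
ctr=Q.mean(0)
ex=(Q[1]+Q[2]-Q[0]-Q[3])[:2];ey=(Q[0]+Q[1]-Q[2]-Q[3])[:2];print("ctr",ctr,"x yaw",np.degrees(np.arctan2(ex[1],ex[0])),"long yaw",np.degrees(np.arctan2(ey[1],ey[0])))
# blade
hsv=cv2.cvtColor(c["pixels"],cv2.COLOR_BGR2HSV)
for r,k in blobs(c,(0,0,120),(180,80,255),100):
    if 245<r[0][0]<275 and 140<r[0][1]<230: print("blade",np.round(wrect(c,k,.006),3) if 0 else wrect(c,k,.006))
for r,k in blobs(c,(8,80,90),(22,255,255),40):
    if 300<r[0][0]<360: print("tray",wrect(c,k,.06))
print("knob",ray(c,(230+545/4,135+264/4),.145))
E
```

```text
[[ 0.733 -0.167  0.1  ]
 [ 0.744 -0.358  0.1  ]
 [ 0.287 -0.39   0.1  ]
 [ 0.275 -0.2    0.1  ]]
sides [np.float64(0.459), np.float64(0.191), np.float64(0.457), np.float64(0.19)]
ctr [ 0.50986525 -0.27854382  0.1       ] x yaw -86.55033795584313 long yaw 4.092048982672463
blade ((0.631765604019165, -0.0066061727702617645), (0.059284042567014694, 0.1496526300907135), 89.60005950927734)
tray ((0.3745381534099579, -0.29431429505348206), (0.10329556465148926, 0.10127745568752289), 8.5498685836792)
tray ((0.5060592293739319, -0.2841174602508545), (0.10268479585647583, 0.10116450488567352), 1.2202566862106323)
tray ((0.648687481880188, -0.2665618360042572), (0.10202880203723907, 0.09807594865560532), 4.804229259490967)
knob [ 0.51649137 -0.38621816  0.145     ]
```

```bash
cat >> h.py <<'E'
PC=np.array([.510,-.2785]);PY=np.radians(-86.2);px=np.array([np.cos(PY),np.sin(PY)]);py=np.array([-px[1],px[0]])
def plate(x,y,z): return [*(PC+x*px+y*py),z]
def rot(fwd):
    "tool down, blade direction fwd (world yaw, rad) = tool +x"
    x=np.array([np.cos(fwd),np.sin(fwd),0]);z=np.array([0,0,-1.]);return Ro.from_matrix(np.array([x,np.cross(z,x),z]).T)
def wrap(a): return (a+np.pi)%(2*np.pi)-np.pi
E
python3 - <<'E'
from h import *
for f in(PY,PY+np.pi):
    print([None if (q:=bot.inverse_kinematics(plate(x,0,.13),rot(f).as_rotvec())) is None else np.round(q,2) for x in(60,.16)[1:]+(.06,)])
bot.set_gripper(0)
r=rot(PY).as_rotvec()
bot.goto(plate(.06,0,.2),r);bot.line_to(plate(.06,0,.130))
f0=np.array(bot.current_contact_force());print(f0)
x=.06
while x<.185:
    x+=.005;bot.line_to(plate(x,0,.130),max_speed=.05)
    f=np.array(bot.current_contact_force())-f0;fx=f[:2]@px
    if x>.13: print(round(x,3),f.round(1),round(fx,1))
    if x>.13 and abs(fx)>8:break
bot.line_to(plate(x-.02,0,.13));bot.line_to(plate(x-.02,0,.22))
c=bot.read_camera("top");w=bot.read_camera("wrist")
cv2.imwrite("pics/w1.png",w["pixels"])
print(np.round(w["R"],3).tolist(),(-np.array(w["R"]).T@w["t"]).round(3),bot.current_clock())
E
```

```text
[array([-0.88,  0.47,  1.33, -0.  ,  1.34,  2.2 ]), array([-0.78,  0.31,  1.54, -0.  ,  1.29,  2.3 ])]
[array([-0.88,  0.47,  1.33,  0.  ,  1.34, -0.94]), array([-0.78,  0.31,  1.54, -0.  ,  1.29, -0.84])]
[ 0.08358497 -0.58497996  0.75002307]
0.13 [ 0.8  0.4 -0.8] -0.3
0.135 [ 0.5  0.1 -0.5] -0.1
0.14 [ 0.7 -0.1 -0.9] 0.2
0.145 [ 0.1  0.5 -0.7] -0.4
0.15 [-0.4  0.7 -2. ] -0.8
0.155 [ 0.5  0.6 -0.7] -0.6
0.16 [ 0.6  0.9 -0.4] -0.8
0.165 [-0.8  1.2 -0.4] -1.2
0.17 [-1.2 10.4  3.3] -10.5
[[-0.998, -0.067, 0.002], [-0.063, 0.959, 0.277], [-0.021, 0.276, -0.961]] [ 0.525 -0.505  0.411] 10.9417
```

View pics/w1.png

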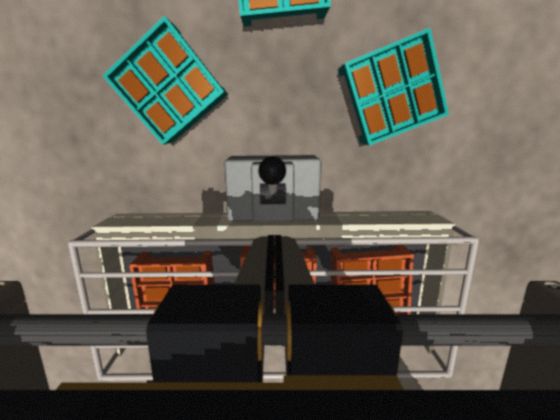

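The wrist view shows the knob at (272,170), leaning away from the plate, and the end stop was felt. Next I check its angle and grasp the lifter.

```bash
python3 - <<'E'
from h import *
w=bot.read_camera("wrist")
p=ray(w,(272,170),.142)[:2];print("knob plate x",(p-PC)@px,(p-PC)@py)
r=rot(np.radians(-.4)).as_rotvec()
bot.set_gripper(.6)
bot.line_to(plate(.14,0,.30))
bot.goto([.487,-.0061,.2],r);print(np.round(bot.current_joints(),2))
w=bot.read_camera("wrist")
for R,k in blobs(w,(0,0,120),(180,60,255),3000):print("blade",wrect(w,k,.006),len(k))
cv2.imwrite("pics/w2.png",w["pixels"])
bot.line_to([.487,-.0061,.038],max_speed=.12);bot.set_gripper(0,60)
print(bot.current_opening()*92,bot.current_grip_force())
f=bot.current_contact_force()
bot.line_to([.487,-.0061,.148],max_speed=.08);bot.hold(.5);print(f,bot.current_contact_force(),bot.current_ft_torque())
w=bot.read_camera("wrist");cv2.imwrite("pics/w3.png",w["pixels"]);print(bot.current_clock())
a=np.hstack([cv2.imread("pics/w2.png"),w["pixels"]]);cv2.imwrite("pics/w23.png",cv2.resize(a,(800,300)))
E
```

```text
knob plate x 0.1830270808095898 0.0016304071908878834
[-0.26 -0.08  1.83 -0.    1.39  1.32]
blade ((0.18741901218891144, -0.014829888939857483), (0.2628699243068695, 0.06970510631799698), 89.51610565185547) 368
blade ((0.4907360076904297, -0.050467297434806824), (0.25628969073295593, 0.4157738983631134), 89.52464294433594) 1018
blade ((0.610615611076355, -0.0073702894151210785), (0.17803169786930084, 0.06143748760223389), 0.8761260509490967) 408
blade ((0.5179947018623352, 0.12845303118228912), (0.13314120471477509, 0.37001311779022217), 87.05701446533203) 760
21.431982388926265 59.99553322792053
[ 0.12470176 -0.10036633  0.19777189] [-0.29869279 -0.74069199 -2.12959351] [ 0.06750699  0.21171182 -0.00938719]
18.3917
```

View pics/w23.png

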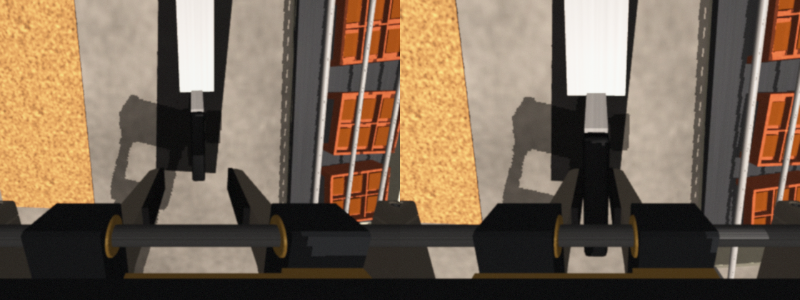

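Left (before) shows the open fingers straddling the handle. Right (after) shows the lifter held, heel at about (597,95). Next: check the blade pitch by two-view triangulation.

```bash
cat >> h.py <<'E'
def expect(lift=None):
    "expected heel/tip corners in world from the tool pose, lifter flat in the grip"
    p=np.array(bot.current_ee_pos());R=Ro.from_rotvec(bot.current_tool_rot()).as_matrix()
    h=p+.07*R[:,0]+.036*R[:,2];y=-R[:,1];u=-R[:,2]
    return [h+a*R[:,0]+b*y+.004*u for a in(0,.15) for b in(.03,-.03)]
E
python3 - <<'E'
from h import *
E=expect();cc={}
for n in("top","scene"):
    c=bot.read_camera(n);e=np.array([pix(c,X) for X in E]);m=e.mean(0)
    ks=[k for r,k in blobs(c,(0,0,120),(180,80,255),80) if cv2.pointPolygonTest(k,tuple(map(float,m)),False)>=0]
    print(n,e.round(1).tolist(),len(ks))
    if ks: 
        b=cv2.boxPoints(cv2.minAreaRect(ks[0]));ap=cv2.approxPolyDP(ks[0],4,True)[:,0];print(ap.tolist())
        cc[n]=(c,[min(ap.astype(float).tolist(),key=lambda q:np.hypot(*(q-x))) for x in e])
if len(cc)==2:
    for i,X in enumerate(E): print(X.round(3),tri(cc["top"][0],cc["top"][1][i],cc["scene"][0],cc["scene"][1][i]).round(3))
E
```

```text
top [[252.3, 193.0], [268.7, 192.9], [252.4, 153.2], [268.5, 153.1]] 1
[[0, 0], [0, 94], [21, 96], [11, 101], [23, 108], [11, 111], [22, 112], [20, 118], [25, 110], [34, 109], [46, 110], [48, 118], [57, 105], [65, 110], [64, 115], [57, 112], [64, 121], [63, 115], [72, 121], [70, 132], [80, 132], [90, 93], [200, 92], [208, 108], [194, 114], [200, 118], [197, 125], [202, 123], [198, 132], [194, 128], [194, 141], [191, 137], [164, 145], [161, 135], [174, 131], [163, 130], [159, 120], [158, 127], [147, 129], [143, 137], [149, 143], [142, 154], [136, 150], [139, 145], [125, 139], [113, 142], [108, 151], [109, 164], [121, 164], [122, 170], [135, 154], [129, 169], [154, 175], [152, 194], [139, 195], [144, 209], [129, 213], [135, 220], [129, 223], [143, 228], [146, 236], [149, 228], [157, 232], [165, 146], [215, 150], [211, 199], [217, 207], [210, 207], [219, 207], [217, 198], [227, 199], [231, 177], [219, 184], [220, 177], [213, 174], [225, 171], [226, 158], [238, 172], [232, 199], [270, 209], [280, 183], [268, 182], [268, 158], [275, 157], [268, 150], [297, 141], [296, 149], [303, 150], [3
[... 716 characters left out ...]
46, 97], [436, 89], [537, 87], [542, 137], [528, 140], [526, 135], [516, 147], [508, 131], [514, 128], [510, 121], [497, 123], [501, 138], [492, 136], [499, 140], [496, 147], [485, 147], [490, 138], [483, 142], [474, 133], [464, 138], [461, 153], [490, 154], [486, 167], [477, 167], [476, 186], [532, 176], [529, 168], [534, 165], [539, 171], [537, 163], [545, 161], [549, 193], [559, 191], [559, 0]]
scene [[294.4, 218.6], [284.0, 210.1], [261.5, 236.6], [251.4, 227.3]] 1
[[296, 217], [283, 210], [253, 228], [263, 235]]
[0.557 0.023 0.116] [ 0.571 -0.007  0.121]
[ 0.557 -0.037  0.116] [ 0.584 -0.027  0.141]
[0.707 0.022 0.116] [ 0.704 -0.017  0.101]
[ 0.707 -0.038  0.116] [ 0.712 -0.031  0.122]
```

The blade sits level, within about 1.5 px. The last joint's range favours the opposite grasp for extracting and placing, so I'll regrasp flipped and pre-check the whole plan with IK.

```bash
cat >> h.py <<'E'
def d2(a): return np.array([np.cos(a),np.sin(a)])
def pose(heel_xy,blade_yaw,bu):
    "TCP pose (flipped grasp: tool x = -blade) for heel position, blade yaw, underside height"
    g=np.array(heel_xy)-.07*d2(blade_yaw); return [g[0],g[1],bu+.036],rot(blade_yaw+np.pi).as_rotvec()
C=np.array([.542,.292]);CY=np.radians(-2.8);PSI=1.3
SLOT={3:.15,2:.022,1:-.106}
def trays():
    c=bot.read_camera("top");o=[]
    for r,k in blobs(c,(8,80,90),(22,255,255),150):
        p=wrect(c,k,.06)
        if -.45<p[0][1]<-.1 and .25<p[0][0]<.8 and max(p[1])<.13:
            a=np.radians(p[2]);a=-np.pi/2+((a+np.pi/4)%(np.pi/2)-np.pi/4);o.append((np.array(p[0]),a,np.round(p[1],3)))
    return o
def plan(T,a,slot):
    e=d2(a);M=C+SLOT[slot]*d2(CY);m=d2(PSI);H=T-.105*e
    k=(-.20-(T-PC)@px)/(e@px)   # travel that brings the tray to plate x=-0.2
    return dict(pre=pose(T-.295*e,a,.10),low=pose(T-.295*e,a,.029),ins=pose(H,a,.029),lift=pose(H,a,.058),
      out=pose(H+k*e,a,.058),up=pose(H+k*e,a,.12),
      over=pose(M-.105*m,PSI,.10),near=pose(M-.105*m,PSI,.028),down=pose(M-.105*m,PSI,.010),ret=pose(M-.225*m,PSI,.010),fin=pose(M-.225*m,PSI,.10))
E
python3 - <<'E'
from h import *
r=rot(np.radians(-.4)).as_rotvec()
bot.line_to([.487,-.0061,.039],max_speed=.1);bot.set_gripper(.6);bot.line_to([.487,-.0061,.15],max_speed=.2)
r=rot(np.radians(179.6)).as_rotvec()
bot.goto([.487,-.0061,.15],r);bot.line_to([.487,-.0061,.038],max_speed=.12);bot.set_gripper(0,60)
bot.line_to([.487,-.0061,.148],max_speed=.08)
print(np.round(bot.current_joints(),2),bot.current_clock(),bot.current_opening()*92)
for T,a,s in trays():
    n=3 if T[0]>.58 else 2 if T[0]>.44 else 1
    print(n,T.round(3),round(np.degrees(a),1),s,"plate",((T-PC)@px).round(3))
    for k,v in plan(T,a,n).items():
        q=bot.inverse_kinematics(*v); print("  ",k,np.round(v[0],3),None if q is None else np.round(q,2))
E
```

```text
[-0.26 -0.03  1.89  0.    1.29 -1.83] 26.9583 21.162318667471105
1 [ 0.374 -0.295] -82.3 [0.103 0.101] plate 0.007
   pre [0.325 0.067 0.136] [-0.17 -0.51  2.29 -0.    1.36 -0.3 ]
   low [0.325 0.067 0.065] [-0.17 -0.4   2.37 -0.    1.18 -0.3 ]
   ins [ 0.351 -0.121  0.065] [-0.66 -0.26  2.27 -0.    1.14 -0.8 ]
   lift [ 0.351 -0.121  0.094] [-0.66 -0.31  2.24 -0.    1.21 -0.8 ]
   out [0.323 0.084 0.094] [-0.11 -0.45  2.34 -0.    1.25 -0.25]
   up [0.323 0.084 0.156] [-0.11 -0.52  2.26 -0.    1.41 -0.25]
   over [0.389 0.129 0.136] [ 0.02 -0.24  2.1  -0.    1.28 -2.85]
   near [0.389 0.129 0.064] [ 0.02 -0.14  2.16 -0.    1.11 -2.85]
   down [0.389 0.129 0.046] [ 0.02 -0.1   2.18 -0.    1.07 -2.85]
   ret [0.357 0.013 0.046] None
   fin [0.357 0.013 0.136] None
2 [ 0.505 -0.283] -90.9 [0.101 0.099] plate 0.005
   pre [0.511 0.082 0.136] [-0.08  0.06  1.82 -0.    1.26 -0.06]
   low [0.511 0.082 0.065] [-0.08  0.15  1.87 -0.    1.12 -0.06]
   ins [ 0.508 -0.108  0.065] [-0.44  0.16  1.87 -0.    1.12 -0.43]
   lift [ 0.508 -0.108  0.094] [-0.44  0.12  1.85 -0.    1.18 -0.43]
   out [0.
[... 389 characters left out ...]
9 -0.267] -85.1 [0.103 0.099] plate -0.002
   pre [0.618 0.097 0.136] [-0.04  0.33  1.51 -0.    1.3  -0.12]
   low [0.618 0.097 0.065] [-0.04  0.41  1.56 -0.    1.18 -0.12]
   ins [ 0.634 -0.092  0.065] [-0.33  0.44  1.51 -0.    1.19 -0.42]
   lift [ 0.634 -0.092  0.094] [-0.33  0.41  1.49 -0.    1.24 -0.42]
   out [0.617 0.104 0.094] [-0.03  0.37  1.54 -0.    1.23 -0.11]
   up [0.617 0.104 0.156] [-0.03  0.32  1.49 -0.    1.34 -0.11]
   over [0.645 0.116 0.136] [-0.01  0.41  1.41 -0.    1.33 -2.88]
   near [0.645 0.116 0.064] [-0.01  0.48  1.46 -0.    1.2  -2.88]
   down [0.645 0.116 0.046] [-0.01  0.5   1.47 -0.    1.17 -2.88]
   ret [0.613 0.    0.046] None
   fin [0.613 0.    0.136] None
```

```bash
sed -i 's/M-.225\*m/M-RET*m/g; s/PSI=1.3/PSI=1.1;RET=.218/' h.py; python3 - <<'E'
import h;from h import *
for P in(1.15,1.1,1.05,1.0):
    h.PSI=P
    for s in(.15,.02,-.09,-.1,-.11):
        h.SLOT={9:s};p=plan(np.array([.5,-.28]),-1.5,9)
        print(P,s,[None if (q:=bot.inverse_kinematics(*p[k])) is None else round(q[5],2) for k in("over","down","ret","fin")])
E
```

```text
1.15 0.15 [np.float64(-2.71), np.float64(-2.71), np.float64(-2.89), np.float64(-2.89)]
1.15 0.02 [np.float64(-2.7), np.float64(-2.7), np.float64(-2.93), np.float64(-2.93)]
1.15 -0.09 [np.float64(-2.68), np.float64(-2.68), np.float64(-2.99), np.float64(-2.99)]
1.15 -0.1 [np.float64(-2.67), np.float64(-2.67), np.float64(-2.99), np.float64(-2.99)]
1.15 -0.11 [np.float64(-2.67), np.float64(-2.67), None, None]
1.1 0.15 [np.float64(-2.66), np.float64(-2.66), np.float64(-2.84), np.float64(-2.84)]
1.1 0.02 [np.float64(-2.64), np.float64(-2.64), np.float64(-2.87), np.float64(-2.87)]
1.1 -0.09 [np.float64(-2.62), np.float64(-2.62), np.float64(-2.93), np.float64(-2.93)]
1.1 -0.1 [np.float64(-2.61), np.float64(-2.61), np.float64(-2.93), np.float64(-2.93)]
1.1 -0.11 [np.float64(-2.61), np.float64(-2.61), np.float64(-2.94), np.float64(-2.94)]
1.05 0.15 [np.float64(-2.6), np.float64(-2.6), np.float64(-2.78), np.float64(-2.78)]
1.05 0.02 [np.float64(-2.58), np.float64(-2.58), np.float64(-2.81), np.float64(-2.81)]
1.05 -0.09 [np.float64(-2.55), np.float64(-2.55), np.float64(-2.87), np.float64(-2.87)]
1.05 -0.1 [np.float64(-2.55), np.float64(-2.55), np.float64(-2.87), np.float64(-2.87)]
1.05 -0.11 [np.float64(-2.55), np.float64(-2.55), np.float64(-2.88), np.float64(-2.88)]
1.0 0.15 [np.float64(-2.54), np.float64(-2.54), np.float64(-2.72), np.float64(-2.72)]
1.0 0.02 [np.float64(-2.52), np.float64(-2.52), np.float64(-2.75), np.float64(-2.75)]
1.0 -0.09 [np.float64(-2.49), np.float64(-2.49), np.float64(-2.8), np.float64(-2.8)]
1.0 -0.1 [np.float64(-2.49), np.float64(-2.49), np.float64(-2.81), np.float64(-2.81)]
1.0 -0.11 [np.float64(-2.48), np.float64(-2.48), np.float64(-2.81), np.float64(-2.81)]
```

```bash
sed -i 's/SLOT={.*}/SLOT={3:.15,2:.02,1:-.11}/' h.py; cat >> h.py <<'E'
def fetch(n):
    t=[x for x in trays() if n==(3 if x[0][0]>.58 else 2 if x[0][0]>.44 else 1)][0]
    T,a,s=t;print("tray",n,T.round(3),round(np.degrees(a),1),s)
    p=plan(T,a,n);t0=bot.current_clock();bot.goto(*p["pre"]);print("goto s",bot.current_clock()-t0)
    bot.line_to(p["low"][0],max_speed=.15);f0=np.array(bot.current_contact_force())
    A,B=np.array(p["low"][0]),np.array(p["ins"][0])
    for u in np.linspace(.1,1,10):
        bot.line_to(A+u*(B-A),max_speed=.1);f=np.array(bot.current_contact_force())-f0
        if np.linalg.norm(f)>4: print("BLOCKED",u,f);return None
    bot.line_to(p["lift"][0],max_speed=.04);bot.hold(.3)
    print("lift dF",(np.array(bot.current_contact_force())-f0).round(2),np.round(bot.current_ft_torque(),2),bot.current_clock())
    return p
E
python3 - <<'E'
from h import *
p=fetch(2);np.save("p.npy",p,allow_pickle=True)
s=bot.read_camera("scene")
cv2.imwrite("pics/s1.png",cv2.resize(s["pixels"][120:270,180:380],None,fx=4,fy=4,interpolation=cv2.INTER_CUBIC))
E
```

```text
tray 2 [ 0.505 -0.284] -90.9 [0.102 0.099]
goto s 1.5500000000000007
lift dF [-1.82  0.45 -1.6 ] [ 0.4  -0.07 -0.05] 33.825
```

View pics/s1.png

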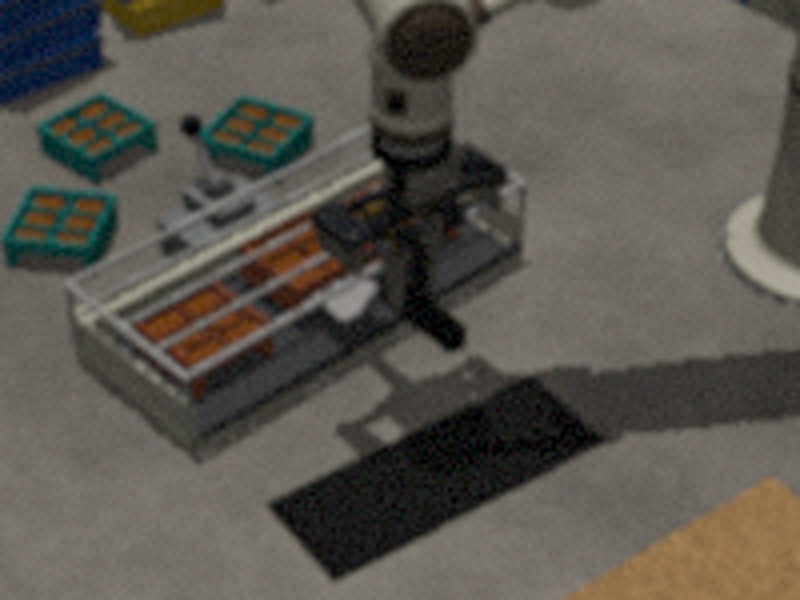

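Scene crop: blade heel at (350,295) just outside the sill, middle tray at (290,262) carried clear, lever knob at (190,125) over. Extracting now.

```bash
cat >> h.py <<'E'
def deliver(p,n):
    f0=np.array(bot.current_contact_force())
    A,B=np.array(p["lift"][0]),np.array(p["out"][0])
    for u in np.linspace(.2,1,5):
        bot.line_to(A+u*(B-A),max_speed=.1);f=np.array(bot.current_contact_force())-f0
        if np.linalg.norm(f)>5: print("SNAG",u,f);return False
    bot.line_to(p["up"][0],max_speed=.08)
    D=np.linalg.norm(np.array(p["over"][0])-p["up"][0])
    bot.line_to(p["over"][0],rot=p["over"][1],max_speed=D/4);return True
def setdown(p):
    bot.line_to(p["near"][0],max_speed=.06);bot.line_to(p["down"][0],max_speed=.02);bot.hold(.2)
    bot.line_to(p["ret"][0],max_speed=.08);bot.line_to(p["fin"][0],max_speed=.15);print("clock",bot.current_clock())
E
python3 - <<'E'
from h import *
p=np.load("p.npy",allow_pickle=True).item()
print(deliver(p,2),bot.current_clock(),np.round(bot.current_ft_torque(),2))
s=bot.read_camera("scene");cv2.imwrite("pics/s2.png",cv2.resize(s["pixels"][120:340,180:450],None,fx=2.7,fy=2.7,interpolation=cv2.INTER_CUBIC))
E
```

```text
True 41.7417 [-0.25  0.14  0.02]
```

View pics/s2.png

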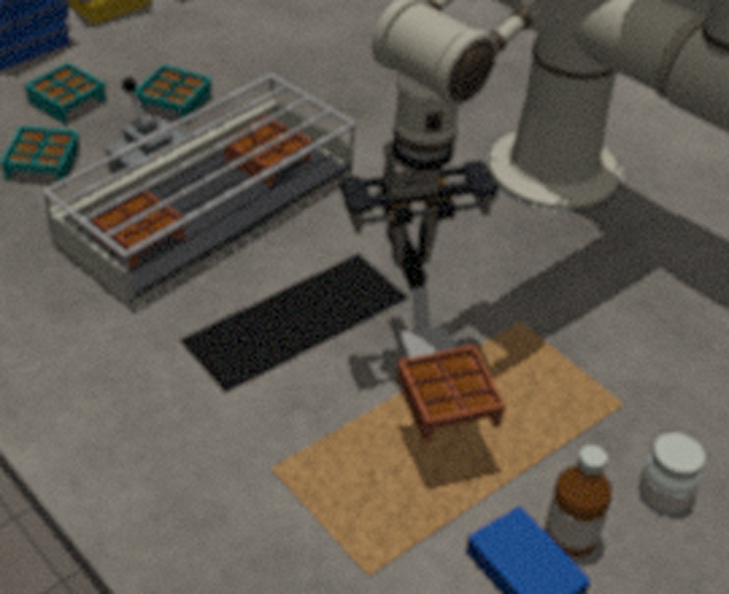

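The tray rides level on the blade over the cork mat (450,390). Setting it down.

```bash
cat >> h.py <<'E'
def oncork():
    c=bot.read_camera("top")
    for r,k in blobs(c,(0,150,40),(7,255,255),60):
        p=wrect(c,k,.043)
        if .1<p[0][1]<.42 and .3<p[0][0]<.8:
            v=np.array(p[0])-C;print("on cork, mat xy",round(v@d2(CY),3),round(v@d2(CY+np.pi/2),3),np.round(p[1],3),round(p[2],1))
    return c
E
python3 - <<'E'
from h import *
p=np.load("p.npy",allow_pickle=True).item()
setdown(p);c=oncork();cv2.imwrite("pics/t2.png",cv2.resize(c["pixels"][130:290,140:400],None,fx=3,fy=3,interpolation=cv2.INTER_CUBIC))
for t in trays():print(t)
E
```

```text
clock 46.7
(array([ 0.37517953, -0.29232889]), np.float64(-1.3654266926229497), array([0.104, 0.1  ]))
(array([ 0.64846349, -0.26705819]), np.float64(-1.4870339933008574), array([0.101, 0.099]))
```

View pics/t2.png

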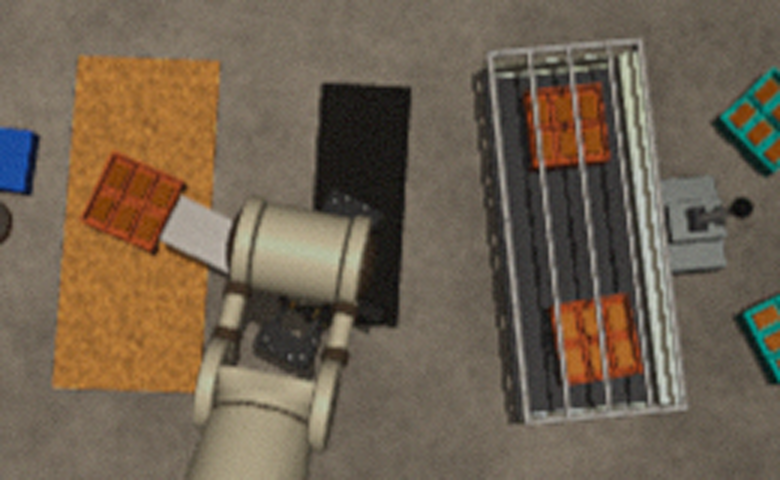

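The tray sits centred on the cork at (135,202) and the lever stays off. Next, tray 3, with a higher transit.

```bash
sed -i 's/bot.goto(\*p\["pre"\])/q=bot.current_ee_pos();bot.line_to([q[0],q[1],.2]);bot.goto([*p["pre"][0][:2],.2],p["pre"][1])/' h.py
python3 - <<'E'
from h import *
p=fetch(3)
if p and deliver(p,3): setdown(p)
c=bot.read_camera("top");cv2.imwrite("pics/t3.png",cv2.resize(c["pixels"][130:290,140:400],None,fx=3,fy=3,interpolation=cv2.INTER_CUBIC))
for t in trays():print(t)
E
```

```text
tray 3 [ 0.648 -0.267] -85.1 [0.102 0.098]
goto s 2.9166999999999987
BLOCKED 0.30000000000000004 [-1.85531049 26.5989272   9.24101648]
(array([ 0.37445399, -0.29336131]), np.float64(-1.413633370462801), array([0.104, 0.1  ]))
(array([ 0.64854401, -0.26540643]), np.float64(-1.4851048326967178), array([0.102, 0.096]))
```

View pics/t3.png

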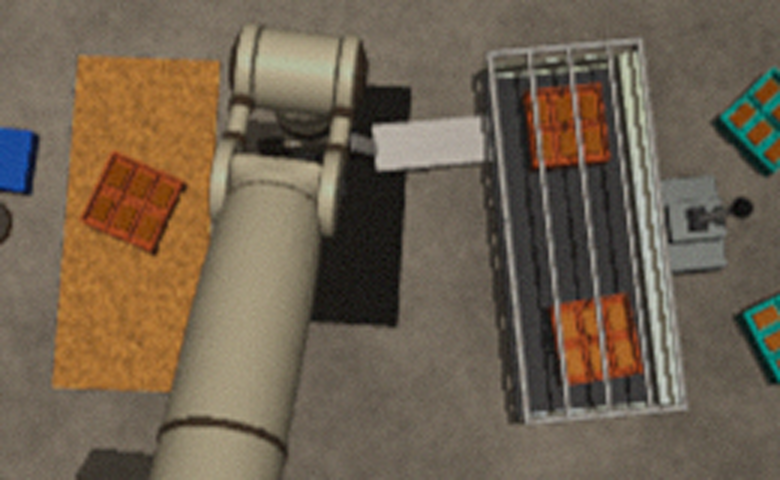

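The blade tip met the sill at (485,140): the lifter had pitched down a little in the grip while carrying. I'll back off, set it flat on its mat and regrasp nearer the heel (x = -50) for less torque.

```bash
sed -i 's/-.07\*d2(blade_yaw)/-.05*d2(blade_yaw)/; s/,\.029)/,.032)/g' h.py; cat >> h.py <<'E'
def blade():
    "blade rect on the mat: heel xy, yaw (arm out of view needed)"
    c=bot.read_camera("top")
    for r,k in blobs(c,(0,0,120),(180,80,255),100):
        p=wrect(c,k,.006)
        if np.hypot(p[0][0]-.63,p[0][1])<.08 and .12<max(p[1])<.18:
            B=cv2.boxPoints(p);w,l=sorted(p[1]);a=np.radians(p[2]+(90 if p[1][1]>p[1][0] else 0));a=(a+np.pi/2)%np.pi-np.pi/2
            return np.array(p[0])-.075*d2(a),a,(w,l)
E
python3 - <<'E'
from h import *
q=np.array(bot.current_ee_pos());bot.line_to([q[0],q[1]+.06,q[2]],max_speed=.1);bot.line_to([q[0],q[1]+.06,.2])
r=rot(np.radians(178)).as_rotvec()
bot.goto([.487,-.004,.2],r);bot.line_to([.487,-.004,.075]);
f0=np.array(bot.current_contact_force())
z=.075
while z>.042:
    z-=.003;bot.line_to([.487,-.004,z],max_speed=.04)
    f=np.array(bot.current_contact_force())-f0
    if f[2]>3:print("touch",z,f.round(1));break
bot.set_gripper(.5);bot.line_to([.487,-.004,.2])
bot.goto([.3,-.1,.3],r)
print(blade(),bot.current_clock())
c=bot.read_camera("top");cv2.imwrite("pics/t4.png",c["pixels"])
E
```

```text
(array([ 0.55678104, -0.00574086]), np.float64(-0.012281034208845298), (0.05902966484427452, 0.1493392288684845)) 61.7583
```

```bash
cat >> h.py <<'E'
def regrasp():
    b=blade();h,a,_=b;print("heel",h.round(3),round(np.degrees(a),1))
    p,r=pose(h,a,.002);bot.goto([p[0],p[1],.15],r);bot.line_to(p,max_speed=.12);bot.set_gripper(0,60)
    bot.line_to([p[0],p[1],.1],max_speed=.08)
E
python3 - <<'E'
from h import *
regrasp();print(bot.current_opening()*92)
p=fetch(3)
if p and deliver(p,3): setdown(p)
c=bot.read_camera("top");cv2.imwrite("pics/t5.png",cv2.resize(c["pixels"][130:290,140:400],None,fx=3,fy=3,interpolation=cv2.INTER_CUBIC))
for t in trays():print(t)
E
```

```text
heel [ 0.557 -0.006] -0.7
21.346269161381773
tray 3 [ 0.648 -0.267] -84.9 [0.103 0.098]
goto s 2.2749999999999915
lift dF [ 0.36  0.01 -1.89] [ 0.35 -0.01 -0.06] 73.2917
clock 85.9833
(array([ 0.35973966, -0.31232491]), np.float64(-1.438385888187947), array([0.103, 0.102]))
```

View pics/t5.png

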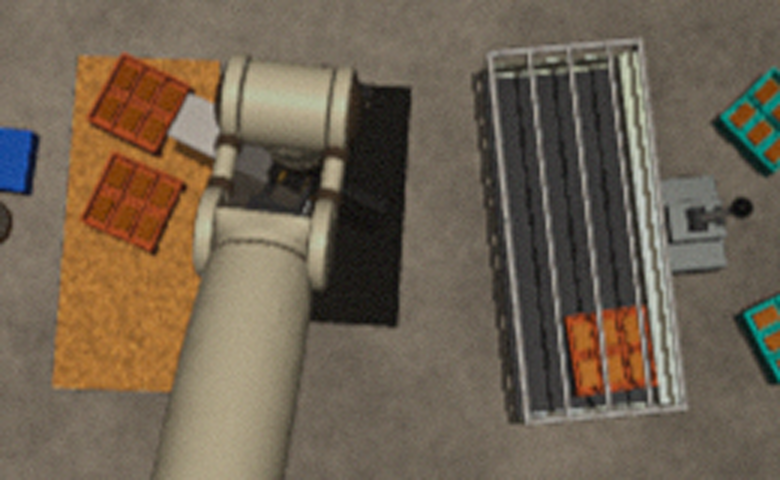

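Trays 2 and 3 are on the cork. Tray 1 was knocked back towards the rear wall: now (0.360, -0.312), plate x ≈ 24 mm. I'll reset the lifter's pitch and fetch it with 10 mm less insertion.

```bash
cat >> h.py <<'E'
def laydown():
    q=bot.current_ee_pos();bot.line_to([q[0],q[1],.2])
    p,r=pose([.557,-.002],np.radians(-2),.006);bot.goto([p[0],p[1],.2],r);bot.line_to(p,max_speed=.08)
    bot.set_gripper(.5);bot.line_to([p[0],p[1],.2]);bot.goto([.3,-.1,.3],r)
E
sed -i 's/H=T-.105\*e/H=T-INS*e/; s/pose(M-.105\*m/pose(M-INS*m/g; s/RET=.218/RET=.218;INS=.105/' h.py
python3 - <<'E'
import h;from h import *
print("tray3 on cork",((v:=ray(bot.read_camera("top"),(186.4,164.4),.043)[:2]-C)@d2(CY)).round(3),(v@d2(CY+np.pi/2)).round(3))
h.INS=.115;h.RET=.225
laydown()
for T,a,s in trays():
    print(T.round(3),np.degrees(a).round(1),s,"plate",((T-PC)@px).round(3),((T-PC)@py).round(3))
    for k,v in plan(T,a,1).items():
        if bot.inverse_kinematics(*v) is None: print("no IK",k,v[0])
regrasp();print(bot.current_clock())
c=bot.read_camera("top")
print([ (t[0].round(3),round(np.degrees(t[1]),1)) for t in trays()])
E
```

```text
tray3 on cork 0.146 -0.003
[ 0.36  -0.312] -82.4 [0.102 0.102] plate 0.024 -0.152
heel [ 0.555 -0.001] -2.5
96.1833
[(array([ 0.36 , -0.312]), np.float64(-84.3))]
```

```bash
python3 - <<'E'
import h;from h import *
h.INS=.115;h.RET=.225
p=fetch(1)
if p and deliver(p,1): setdown(p)
q=bot.current_ee_pos();print(q)
c=bot.read_camera("top");cv2.imwrite("pics/t6.png",cv2.resize(c["pixels"][130:290,140:400],None,fx=3,fy=3,interpolation=cv2.INTER_CUBIC))
E
```

```text
tray 1 [ 0.359 -0.312] -83.0 [0.101 0.102]
goto s 2.041700000000006
lift dF [-0.68  0.82 -2.53] [ 0.36 -0.07  0.01] 103.8417
clock 116.7917
[0.30675457 0.0525012  0.13505777]
```

View pics/t6.png

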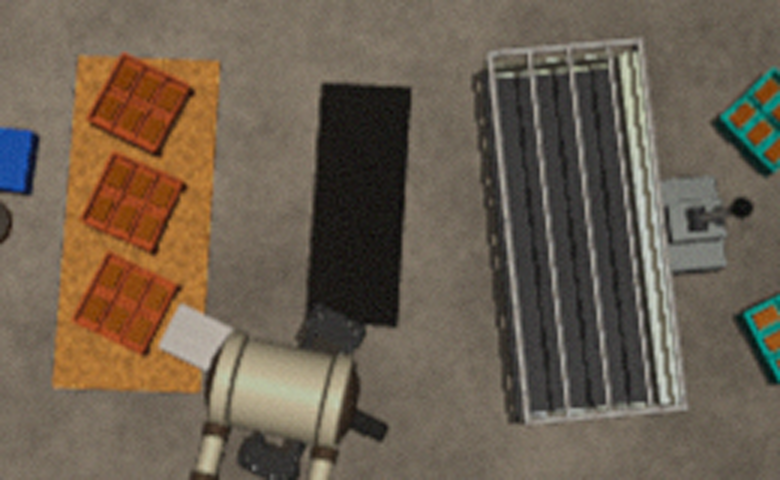

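All three trays stand on the cork at (140,104), (135,202) and (127,303). Laying the lifter back and verifying.

```bash
python3 - <<'E'
from h import *
laydown();b=blade();print(b)
c=bot.read_camera("top")
for u,v in((140,104),(135,202),(127,303)):
    w=ray(c,(140+u/3-.3,130+v/3-.3),.043)[:2]-C;print((w@d2(CY)).round(3),(w@d2(CY+np.pi/2)).round(3))
m=np.array([.561,.003]);w=b[0]-m;A=np.radians(-4);print("lifter in mat",w@d2(A),w@d2(A+np.pi/2),b[1]-A,bot.current_clock())
cv2.imwrite("pics/t7.png",cv2.resize(c["pixels"][130:290,100:400],None,fx=2.6,fy=2.6))
E
```

```text
(array([ 0.55683871, -0.0018309 ]), np.float64(-0.011927632732191995), (0.05900631099939346, 0.14935369789600372))
0.146 -0.002
0.017 -0.005
-0.112 -0.003
lifter in mat -0.003814167447822676 -0.005109406344376994 0.05788553734758119 123.4083
```

View pics/t7.png

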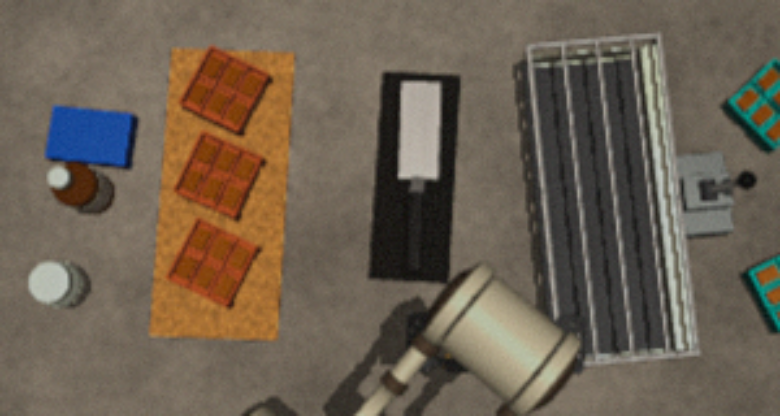

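The trays are at (226,90), (221,175) and (214,263). The lifter lies along its mat, the knob (745,180) is over, and the bystanders and arm are clear. Handing in.

```bash
python3 -c "
from workcell import bot
print(bot.job_done())"
```

```text
the job is handed in; nothing more can be done
None
```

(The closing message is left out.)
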